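# Open the reagent cupboard past its safety catch

## Robot

A 6-joint arm with a two-finger parallel gripper is mounted at the origin on the work surface. World frame = base frame: x ahead of the robot, y to its left, z up, the work surface at z = 0. Lengths are in m, angles in degrees, forces in N, time in s.
With the tool pointing down it reaches from about 0.3 to 0.875 m from the base axis. Payload 6.4 kg.
Tool frame: the origin (TCP) lies at the very end of the fingers, on their centre line; the grasp point (between the pads) lies 19 mm behind it; z points along the fingers, y is the line along which they close (so a half turn about z gives the same grasp; the last joint's range is limited). The gripper opens to 85 mm and grips with 20 to 120 N. Pads are 22 mm wide; open, the fingers measure 114 mm over their backs; the gripper's body (76 mm by 85 mm) begins 54 mm behind the grasp point. The pads swing forward as they close: fully open they stand 13 mm farther back than shut.
Start: joints at [52.237, 10.359, 92.074, -0, 77.567, -11.82], TCP at [0.252, 0.517, 0.231] pointing down, gripper open.
Joint ranges: [-171.53, 171.53], [-51.25, 118.39], [17.06, 147.69], [-65.23, 245.23], [0, 150.52], [-178.68, 178.68]. Speed limits (degrees/s): [147.25, 147.25, 172.46, 180, 180, 180].

## Interface

Orientations are given as [roll, pitch, yaw] about the fixed x, y, z axes, in that order (R = Rz(yaw) Ry(pitch) Rx(roll)).
In Python, from bench import env gives the robot as it stands. The module is installed in compiled form; this text tells all that it offers.
- The arm moves only by the tool apply_moves, never from a script. Its argument "plan" is text: rows parted by semicolons, each of 4 numbers parted by spaces: the shift along the tool's x, y, z in mm, then the turn about the tool's z in rad. A call has 1 to 20 rows; each row is the pose to reach, as a shift and turn from the pose commanded when the call began, along the tool's axes at that moment; what a row does not reach only later rows make up. A row lasts 1/12 s, in which the tool goes at most 41.7 mm and 7.16 degrees, less where a joint would pass 70% of its speed; a pose out of reach is approached as far as the arm can. A call with a gripper value outside its range is refused whole. "grip" is the finger opening in mm, from 0 to 85.4, set as the call begins (left out, the last holds). The fingers move at their own pace and stop on an object; "newtons" is the grip in N (left out, the last holds). Time passes only in rows, so rows that repeat a pose let the fingers close. It gives the time, the measured TCP pose, the force, the opening and the grip force at its end, in the units of the state.
- env.get_state(): the state, without advancing time (a new reading comes with each control period).
- env.capture(name): name is "side" or "top" or "wrist"; returns (picture, depth): 384x512x3 uint8, blue, green, red; 384x512 float32, m along the optical axis (not along the pixel's ray), 0 where there is no reading.
- env.calibration(name): a dict with "fx", "fy", "cx", "cy" (pixels), "T" (4x4, takes a point from camera to world coordinates). Camera axes: x right, y up, looking along -z (the intrinsics and any distortion apply to the point x, -y, -z); pixel columns grow to the right and rows downward; lengths in m; the calibration is good to about 2 mm. A picture is of the moment at which its call begins: read the wrist's pose just before it. calibration takes no time and is no camera call; for the wrist camera it gives the pose at the moment of the call.
- env.hand_in(): hands the job in; it is judged then, once.
Trained networks look in the newest picture that a camera, given by its name, has taken for a name from the list of things; names that differ only in an ending like _2 or _b are one class to them, and where a whole thing is asked for, a point or a joint stands for the part that bears it (a point fixed in the world has none). Each returns a list of dicts, best first, with "p" (0 to 1); they miss things now and then, are a little off and sometimes report something else, mostly with a low value. They report only what shows in the picture. A call takes as long as a camera call.
- env.silhouettes(camera, name): "mask" (384x512 bool, what is visible of it) and "centre" ([column, row] in pixels, amid what is visible of it).
- env.pinpoint(camera, name): "centre" ([column, row] in pixels: a listed point, or the origin of a listed thing).
The state is a dict: "time": time; "qpos": joint angles; "dq": joint speeds; "joint_efforts": joint torques, N m; "position": TCP position; "tcp_rot": TCP orientation; "wrist_force": force on the tool from outside, world axes, zero at the start; "torque": the same for the moment, N m; "finger_gap": opening from 0.0 (shut) to 1.0 (fully open); "finger_force": force on a finger pad.
Only numpy, scipy, OpenCV 4.12 (cv2) and the standard library are available. Lean on these libraries where they do the work, as an engineer would, in place of code of your own. Each camera call takes 0.05 s, during which the arm holds its last target. There are 200 camera calls.

## Task

Open the small reagent cupboard on the bench, which has a safety catch: draw the door by its handle until the catch holds it ajar, then reach down into the gap, press the sprung plastic hook down and bring the door past the catch, and swing the door open to at least 60 degrees and leave it there. The latch is thin plastic, so work by feel and keep the force on it below 20 N; leave the tube rack, the reagent bottle and the kit box where they stand.

Things in the scene. Friction and masses are not known exactly. Their poses are not given: they have to be found in the camera images.
- cupboard: Grey bench-top cupboard, 200 deep (its x) x 300 wide (y) x 230 high, fixed on the bench, front towards its -x; panels 14 mm. Origin: centre of its underside. A white door, 16 mm thick, 300 wide, covers the whole front; its top edge is level with the cupboard's top.
- door (a joint): Door hinge, rad: 0 shut, up to 1.55, grows as the door opens to -x; starts at 0 to 0.04. Stiff by 0.12 N m: it stays where left. The hook meets the catch at about 0.18; the gap between door and cupboard front at the hook is then 44 mm. Past about 0.26 the hook is clear of the catch.
- door_hinge (a point): Top of the upright hinge line, on the door's outer face at its left edge: x = -116.5, y = +150, z = 230 mm of the cupboard. Turns with the door: its y points from the door's free edge to the hinge, its x is square to the door, into the cupboard.
- door_handle (a point): Middle of the pull handle's steel bar: 100 mm long across the door, 11 mm thick, centre line 42 mm out from the door's outer face, 24 mm below its top edge, 225 mm from the hinge line. Can be pinched, or hooked from behind, from above. Axes as door_hinge.
- catch_lip (a point): Lower edge of the fixed catch, at its rear face: a white plastic lip 4 mm thick, 50 wide, hanging under the cupboard's top panel 6 to 10 mm behind the front edge, down to 30 mm below the top. The hook's barb rises behind it by 11 mm; pulling the door against it makes the barb rub and the hook harder to press.
- latch: Base of the white plastic latch on the door's inner face, 36 wide, 56 high, 240 mm from the hinge line. Origin: middle of its back, 64 mm below the door's top; x points off the door, y to the hinge, z up. Two cheeks, 28 mm over both, stand 8 mm off the door, tops 14 mm below the door's top. Between them pivots a 13 mm wide sprung hook, 60 mm long; its barb rises behind the catch.
- push_stud (a point): Where the top of the hook's push stud (white domed button, 15 mm across, threaded stem) would be if screwed half way: 24 mm off the door's inner face, 23 mm below the door's top. The stud may be set up to 7 mm higher or lower: feel for it. From rest it takes 4 N to start; 4.3 mm down (8 N) the barb clears the catch; 5.7 mm down (9.5 N) it meets a stop and force climbs steeply.
- tube_rack: White rack of capped blood tubes, 90 x 200 x 100 mm, loose, to the right of the cupboard. Origin: centre of its underside. Leave alone.
- reagent_bottle: White plastic reagent bottle, 64 mm across, 130 high, loose, to the left of the cupboard's front. Origin: centre of its underside. Leave alone.
- kit_box: Paper box of test kits with a green band, 110 x 170 x 55 mm, loose, to the left of the cupboard. Origin: centre of its underside. Leave alone.

How it is judged (in metres and radians):
On the way, in this order (a step that is already met when the one before it is completed fails the run):
1. the door has been drawn out until the catch holds it ajar (value of joint door between 0.16 and 0.225 rad), for 0.3 s.
2. the hook has been pressed clear and the door brought past the catch (value of joint door above 0.3 rad), for 0.1 s.
3. the door has been swung open to 60 degrees (value of joint door above 1.03 rad), for 0.2 s.
At the end, for the whole second after the job is handed in: The door stands still at 60 degrees or more (joint above 1.03 rad, slower than 0.02 rad/s), and the tube rack, reagent bottle and kit box are within 20 mm of where they stood (value of joint door above 1.03 rad and velocity of joint door between -0.02 and 0.02 rad/s and distance of each of tube_rack, reagent_bottle, kit_box from where it was at the start of the episode below 0.02 m); the robot touches nothing.
It fails at once if the plastic latch (base and hook) is loaded with more than 20 N, by the fingers and the catch together (contact force between latch and anything else above 20 N).
It fails at once if the tube rack, the reagent bottle or the kit box is pushed more than 20 mm or tipped (distance of any of tube_rack, reagent_bottle, kit_box from where it was at the start of the episode above 0.02 m or angle between any of tube_rack, reagent_bottle's own z axis and vertical above 0.3 rad).
It also fails if it takes over 61 s, if anything falls off the work surface, if the arm or the gripper's body presses on something with over 40 N, if the wrist force passes 120 N, or if a joint passes its speed limit or range.

## Working session

There is one attempt and no reset: what is moved stays moved. The work goes in short steps, Python scripts to look and compute and a tool call to move; the robot and the scene stay as the last step left them, time stands still between calls to the robot, and variables do not carry over. Pictures are saved under pics/ and viewed, at most 10 in all, crops included, and the job is handed in when it is done.

Besides the shell and the picture viewer there is one more tool, called after "Request:" by a JSON object that holds its "fn" and its "kwargs". apply_moves: Moves the arm, as the interface text tells. Its arguments: {"type":"object","properties":{"plan":{"type":"string"},"grip":{"type":"number"},"newtons":{"type":"number"}},"required":["plan"]}

```bash
mkdir -p pics
cat > h.py <<'E'
from bench import env
import numpy as np, cv2
def ray(cam,px):
    c=env.calibration(cam);T=np.array(c["T"])
    d=np.array([(px[0]-c["cx"])/c["fx"],-(px[1]-c["cy"])/c["fy"],-1.0])
    return T[:3,3],T[:3,:3]@d
def atz(cam,px,z):
    o,d=ray(cam,px);return o+d*(z-o[2])/d[2]
def atd(cam,px,dep):
    o,d=ray(cam,px);r,c=int(round(px[1])),int(round(px[0]))
    return o+d*dep[r,c]
E
python3 - <<'E'
from h import *
s=env.get_state();print(s)
out=[]
for cam in("side","top"):
    im,d=env.capture(cam);out.append(im);np.save(cam+"_d.npy",d)
    print(cam,np.round(env.calibration(cam)["T"],3).tolist())
    for n in("cupboard","door_hinge","door_handle","catch_lip","latch","push_stud","tube_rack","reagent_bottle","kit_box"):
        for r in env.pinpoint(cam,n)[:1]:
            px=r["centre"];print(cam,n,round(r["p"],2),np.round(px,1),np.round(atd(cam,px,d),3))
cv2.imwrite("pics/a.png",cv2.resize(np.vstack(out),(800*3//4,900*2//3)))
E
```

```text
{'time': 0.0, 'qpos': array([ 5.22370487e+01,  1.04015853e+01,  9.21335454e+01, -1.42512210e-04,
        7.75671680e+01, -1.18204993e+01]), 'dq': array([ 0.01015899,  0.08800963, -0.05974624,  0.05195355,  0.04224692,
       -0.02339539]), 'joint_efforts': array([ 1.76250622e-03, -4.44876873e+01, -3.51337123e+01, -1.78186465e-04,
        9.17329366e-03, -6.02221590e-06]), 'position': array([0.25117814, 0.51660756, 0.23037125]), 'tcp_rot': array([-1.79899842e+02, -2.08193144e-02,  1.54057561e+02]), 'wrist_force': array([-0.88972854, -0.26503742,  0.06980851]), 'torque': array([ 0.00863665,  0.05812677, -0.01167388]), 'finger_force': 0.0, 'finger_gap': 1.0028617970860811}
side [[-0.969, 0.191, -0.158, 0.478], [-0.248, -0.747, 0.616, 0.581], [0.0, 0.636, 0.772, 0.87], [0.0, 0.0, 0.0, 1.0]]
side door_hinge 0.76 [231.8 226.4] [0.643 0.166 0.215]
side door_handle 0.7 [263.3 162.5] [ 0.623 -0.05   0.211]
side catch_lip 0.56 [239.  157.4] [ 0.684 -0.034  0.23 ]
side push_stud 0.15 [259.5 158.1] [ 0.675 -0.22   0.051]
side tube_rack 0.97 [265.4 155.2] [ 0.624 -0.078  0.212]
side reagent_bottle 0.73 [212.6 313. ] [0.652 0.316 0.071]
side kit_box 0.84 [283.7 343.2] [0.48  0.335 0.055]
top [[-0.003, 0.984, -0.179, 0.378], [-1.0, -0.004, -0.008, 0.022], [-0.008, 0.179, 0.984, 1.461], [0.0, 0.0, 0.0, 1.0]]
top cupboard 0.61 [286.2 188.2] [ 0.624 -0.047  0.211]
top door_hinge 0.8 [203.2 178.8] [0.647 0.168 0.224]
top door_handle 0.74 [284.8 186.8] [ 0.665 -0.053  0.024]
top catch_lip 0.72 [290.6 161.9] [ 0.689 -0.058  0.232]
top push_stud 0.26 [288.1 186.5] [ 0.664 -0.063  0.03 ]
top tube_rack 0.81 [356.  185.3] [ 0.662 -0.26   0.055]
top reagent_bottle 0.91 [170.2 183. ] [0.662 0.277 0.099]
top kit_box 0.77 [161.1 249.8] [0.476 0.307 0.049]
```

View pics/a.png

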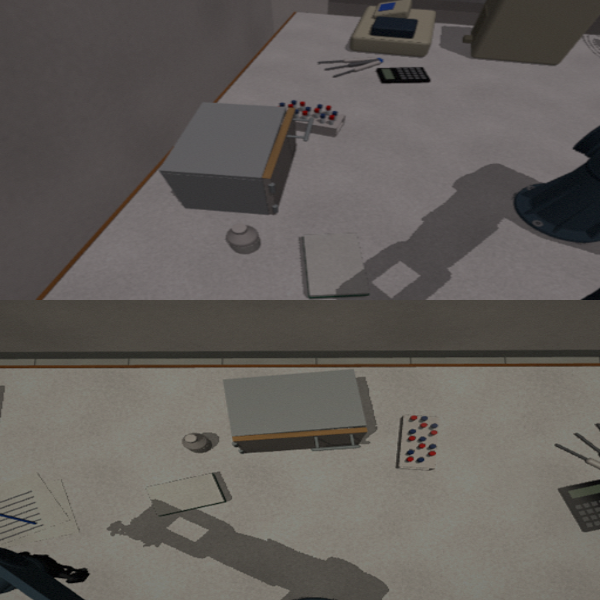

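The top view shows the cupboard (resized 225–368, 370–450), with its handle at about (335,443) near the right end of the door. The bottle (197,441) and kit box (190,493) stand to the left, and the rack (418,440) to the right. Next I fit the cupboard's pose from depth.

Run:
```python
from h import *
def cloud(cam):
    d=np.load(cam+"_d.npy");c=env.calibration(cam);T=np.array(c["T"])
    v,u=np.mgrid[:384,:512];P=np.stack([(u-c["cx"])/c["fx"]*d,-(v-c["cy"])/c["fy"]*d,-d],-1)
    return P@T[:3,:3].T+T[:3,3],d
for cam in("top","side"):
    P,d=cloud(cam)
    m=(d>0)&(P[...,2]>.218)&(P[...,2]<.242)&(P[...,0]>.55)&(P[...,0]<1)&(abs(P[...,1])<.3)
    n,l,st,_=cv2.connectedComponentsWithStats(m.astype(np.uint8));k=1+st[1:,4].argmax();Q=P[l==k]
    r=cv2.minAreaRect((Q[:,:2]*1000).astype(np.float32));print(cam,len(Q),np.round(np.median(Q[:,2]),4),r,cv2.boxPoints(r).tolist())
    m=(d>0)&(P[...,2]>.195)&(P[...,2]<.217)&(P[...,0]>.5)&(P[...,0]<.66)&(P[...,1]>-.25)&(P[...,1]<.1);print("handle-ish",m.sum(),np.round(P[m][::12],3).tolist()[:15])
for px in ([231.8,226.4],):print("hinge side",atz("side",px,.23))
print("hinge top",atz("top",[203.2,178.8],.23),"handle",atz("side",[263.3,162.5],.206),atz("top",[284.8,186.8],.206),atz("top",[290.6,161.9],.2))
```

```text
top 9208 0.2284 ((763.8373413085938, 45.25074005126953), (224.06320190429688, 300.4683532714844), 6.801307678222656) [[634.8023681640625, 181.16015625], [670.3858642578125, -117.1937255859375], [892.872314453125, -90.65867614746094], [857.288818359375, 207.69520568847656]]
handle-ish 312 [[0.658, 0.013, 0.217], [0.656, 0.031, 0.212], [0.656, -0.0, 0.211], [0.655, 0.042, 0.208], [0.654, -0.005, 0.208], [0.652, 0.065, 0.209], [0.652, -0.081, 0.206], [0.652, 0.076, 0.198], [0.646, -0.081, 0.208], [0.641, -0.081, 0.205], [0.635, -0.084, 0.208], [0.63, -0.081, 0.206], [0.628, -0.057, 0.206], [0.627, -0.089, 0.207], [0.624, -0.041, 0.211]]
side 8291 0.2291 ((764.046630859375, 44.43360137939453), (222.59927368164062, 304.3271484375), 6.8152241706848145) [[635.4765014648438, 182.3142852783203], [671.5903930664062, -119.86245727539062], [892.6167602539062, -93.44708251953125], [856.5028686523438, 208.7296600341797]]
handle-ish 257 [[0.63, -0.099, 0.209], [0.628, -0.09, 0.211], [0.635, -0.085, 0.21], [0.643, -0.084, 0.206], [0.635, -0.084, 0.204], [0.626, -0.071, 0.21], [0.623, -0.059, 0.212], [0.626, -0.048, 0.21], [0.626, -0.04, 0.208], [0.619, -0.031, 0.211], [0.619, -0.019, 0.213], [0.651, -0.009, 0.206], [0.642, -0.007, 0.207], [0.659, -0.001, 0.205], [0.629, -0.006, 0.208]]
hinge side [0.63925291 0.17551169 0.23      ]
hinge top [0.64556735 0.16738693 0.23      ] handle [ 0.62400464 -0.05518747  0.206     ] [ 0.62835577 -0.04389086  0.206     ] [ 0.69685168 -0.06050576  0.2       ]
```

Request:
{"fn": "apply_moves", "kwargs": {"plan": "0 0 -40 0;0 0 -80 0;0 0 -120 0;-40 -25 -130 -0.05;-80 -50 -130 -0.1;-112 -72 -130 -0.15;-144 -92 -130 -0.2;-176 -112 -130 -0.25;-208 -132 -130 -0.3;-240 -152 -130 -0.35;-272 -173 -130 -0.4;-304 -193 -130 -0.45;-336 -214 -130 -0.5;-368 -234 -130 -0.56;-400 -254 -130 -0.56;-432 -275 -130 -0.56;-464 -295 -130 -0.56;-496 -315 -130 -0.56;-530 -337 -130 -0.56;-562 -357 -130 -0.56", "grip": 0}}

```text
time: 2.67
position: [0.6015, -0.0519, 0.3613]
tcp_rot: [-180.0, 0.0, -173.9]
wrist_force: [-0.1, 0.4, 0.6]
finger_gap: 0.002
finger_force: 0.0
```

Run:
```python
from h import *
s=env.get_state();print(s["time"],s["position"],s["tcp_rot"],s["finger_gap"],s["wrist_force"])
im,d=env.capture("wrist");np.save("w_d.npy",d);cv2.imwrite("pics/w1.png",im)
print(np.round(env.calibration("wrist")["T"],3).tolist())
for n in("door_hinge","door_handle","catch_lip","latch","push_stud"):
    for r in env.pinpoint("wrist",n)[:1]:
        px=r["centre"];print(n,round(r["p"],2),np.round(px,1),np.round(atd("wrist",px,d),4),np.round(atz("wrist",px,.206),4),np.round(atz("wrist",px,.23),4))
```

```text
2.6667 [ 0.60149887 -0.05193996  0.36129253] [-1.79988980e+02  1.45197527e-02 -1.73881514e+02] 0.0016700440435583235 [-0.06037827  0.4249219   0.57365208]
[[-0.103, -0.942, -0.32, 0.521], [0.995, -0.098, -0.03, -0.066], [-0.004, -0.322, 0.947, 0.503], [0.0, 0.0, 0.0, 1.0]]
door_hinge 0.78 [502.6 251. ] [ 0.7472  0.3799 -0.0014] [0.6535 0.1977 0.206 ] [0.6426 0.1766 0.23  ]
door_handle 0.94 [263.4 203.9] [ 0.6258 -0.0463  0.2088] [ 0.6268 -0.0462  0.206 ] [ 0.6181 -0.0473  0.23  ]
catch_lip 0.8 [242.8 261.3] [ 0.5939 -0.059   0.3732] [ 0.6913 -0.0586  0.206 ] [ 0.6773 -0.0586  0.23  ]
latch 0.29 [465.8 208.7] [0.66   0.2671 0.0463] [0.6103 0.1535 0.206 ] [0.6028 0.1364 0.23  ]
```

View pics/w1.png

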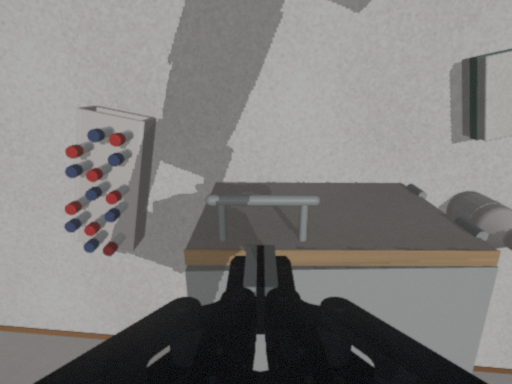

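The wrist view shows the handle bar from (208,200) to (319,201), its posts at 222 and 304, and the door's orange top edge at rows 249–263. The hinge is at (500,250).

Run:
```python
from h import *
for n,p,z in(("barR",(208,200.5),.206),("barL",(319,201),.206),("doorR",(187,249.5),.23),("doorL",(498,249.5),.23),("doorRin",(187,263),.23),("doorLin",(498,263),.23),("cupR",(189,267),.23),("cupL",(493,267),.23)):print(n,np.round(atz("wrist",p,z),4))
```

```text
barR [ 0.6289 -0.0962  0.206 ]
barL [0.6178 0.0106 0.206 ]
doorR [ 0.6708 -0.1098  0.23  ]
doorL [0.6393 0.1799 0.23  ]
doorRin [ 0.6852 -0.1093  0.23  ]
doorLin [0.6532 0.1848 0.23  ]
cupR [ 0.6893 -0.1072  0.23  ]
cupL [0.6579 0.1815 0.23  ]
```

Request:
{"fn": "apply_moves", "kwargs": {"plan": "-23 2 -0 0;-46 4 0 0;-46 4 35 0;-46 4 70 0;-46 4 95 0;-46 4 110 0;-46 4 118 0;-46 4 126 0;-46 4 134 0;-46 4 142 0;-46 4 150 0;-46 4 158 0;-46 4 166 0;-46 4 170 0;-46 4 170 0;-46 4 170 0"}}

```text
time: 4.3
position: [0.646, -0.041, 0.1911]
tcp_rot: [180.0, -0.0, -173.9]
wrist_force: [0.2, 0.9, -0.4]
finger_gap: 0.001
finger_force: 0.0
```

Run:
```python
from h import *
im,d=env.capture("wrist");im2,_=env.capture("side");cv2.imwrite("pics/w2.png",np.hstack([im[100:384,100:440],cv2.resize(im2[80:222,130:300],(340,284))]))
s=env.get_state();print(s["position"],s["wrist_force"])
```

```text
[ 0.64638457 -0.04102742  0.19180632] [-0.33080575  1.14393425  0.5857173 ]
```

View pics/w2.png

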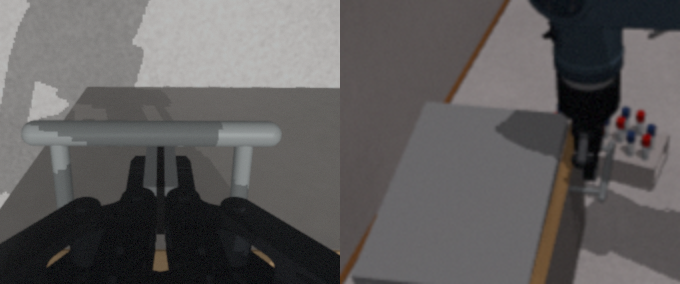

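The closed fingers stand behind the bar (crop 160,150) and in front of the door. I'll start the pull.

Request:
{"fn": "apply_moves", "kwargs": {"plan": "4 0 0 0;8 0 0 0;12 0 0 0;16 0 0 0;20 0 0 0;24 0 0 0;28 0 0 0;31 0 0 0;34 0 0 0;35 0 0 0;35 0 0 0;35 0 0 0"}}

```text
time: 5.4
position: [0.6112, -0.0448, 0.1913]
tcp_rot: [-180.0, -0.0, -173.9]
wrist_force: [-0.3, 1.1, 0.2]
finger_gap: -0.001
finger_force: 0.0
```

```bash
cat > th.py <<'E'
from h import *
s=env.get_state();print(s["time"],s["position"],s["wrist_force"])
for cam in("top","side","wrist"):
    im,d=env.capture(cam)
    for r in env.pinpoint(cam,"door_handle")[:1]:
        p=atz(cam,r["centre"],.206);H=np.array([.6405,.180]);v=p[:2]-H
        base=np.arctan2(42,225);a=np.arctan2(-v[0],-v[1]);print(cam,r["p"],p,"r",np.hypot(*v),"theta",a-base+np.radians(6.5))
E
python3 th.py
```

```text
5.4 [ 0.61116142 -0.04479785  0.19128257] [-0.33057828  1.11882185  0.16308973]
top 0.92 [ 0.59648551 -0.04267781  0.206     ] r 0.2269860816575786 theta 0.12404811632837252
side 0.72 [ 0.59881458 -0.04240439  0.206     ] r 0.2262772343220886 theta 0.11418463225279314
wrist 0.77 [ 0.59329686 -0.04279954  0.206     ] r 0.22774497370941604 theta 0.13768013566094478
```

Request:
{"fn": "apply_moves", "kwargs": {"plan": "3 0 0 0;6 0 0 0;8 0 0 0;9 0 0 0;9 0 0 0;9 0 0 0"}}

```text
time: 6.2
position: [0.6044, -0.0452, 0.1916]
tcp_rot: [-180.0, 0.3, -173.9]
wrist_force: [10.8, 2.6, -5.7]
finger_gap: -0.002
finger_force: 5.3
```

Request:
{"fn": "apply_moves", "kwargs": {"plan": "0.5 0 0 0;1 0 0 0;1 0 0 0;1 0 0 0"}}

```text
time: 6.53
position: [0.6042, -0.0452, 0.1917]
tcp_rot: [-180.0, 0.4, -173.9]
wrist_force: [14.2, 2.6, -6.7]
finger_gap: -0.004
finger_force: 7.0
```

Request:
{"fn": "apply_moves", "kwargs": {"plan": "0.5 0 0 0;1 0 0 0;1 0 0 0;1 0 0 0"}}

```text
time: 6.87
position: [0.6041, -0.0452, 0.1918]
tcp_rot: [-180.0, 0.6, -173.9]
wrist_force: [18.1, 3.2, -8.5]
finger_gap: -0.001
finger_force: 8.7
```

The catch already holds the door, with 18 N on the wrist, so I back off at once.

Request:
{"fn": "apply_moves", "kwargs": {"plan": "-3 0 0 0;-6 0 0 0;-8 0 0 0;-10 0 0 0;-11 0 0 0;-11 0 0 0;-11 0 0 0"}}

```text
time: 7.45
position: [0.6111, -0.0447, 0.1913]
tcp_rot: [180.0, -0.0, -173.9]
wrist_force: [-0.2, -0.4, -0.1]
finger_gap: -0.003
finger_force: 0.0
```

```bash
python3 th.py
```

```text
7.45 [ 0.61107986 -0.04470412  0.19126384] [-0.1763687  -0.398435   -0.12077966]
top 0.87 [ 0.59358249 -0.04159751  0.206     ] r 0.2265098410841203 theta 0.13754641992225564
wrist 0.84 [ 0.58946109 -0.04128433  0.206     ] r 0.2270940848878266 theta 0.15558787814603237
```

Request:
{"fn": "apply_moves", "kwargs": {"plan": "0 0 -15 0;0 0 -40 0;0 0 -75 0;0 0 -109 0;-35 -9 -109 0.05;-70 -18 -109 0.1;-107 -26 -109 0.164;-107 -26 -109 0.164;-107 -26 -109 0.164"}}

```text
time: 8.5
position: [0.721, -0.0593, 0.2968]
tcp_rot: [180.0, -0.3, 176.8]
wrist_force: [-0.7, -0.1, -0.2]
finger_gap: -0.001
finger_force: 0.0
```

Run:
```python
from h import *
s=env.get_state();print(s["position"],s["tcp_rot"],s["wrist_force"])
im,d=env.capture("wrist");cv2.imwrite("pics/w3.png",cv2.resize(im,(768,576)));np.save("w_d.npy",d)
np.save("wT.npy",env.calibration("wrist")["T"])
for n,z in(("door_hinge",.23),("door_handle",.206),("catch_lip",.2),("latch",.166),("push_stud",.207)):
    for r in env.pinpoint("wrist",n)[:2]:
        px=r["centre"];print(n,round(r["p"],2),np.round(px,1),np.round(atd("wrist",px,d),4),np.round(atz("wrist",px,z),4))
```

```text
[ 0.72098735 -0.05932034  0.29675826] [179.95462527  -0.25816992 176.75006262] [-0.65221048 -0.05687931 -0.19232447]
catch_lip 0.68 [256.9 170.2] [ 0.6901 -0.059   0.235 ] [ 0.699  -0.0599  0.2   ]
latch 0.82 [252.7  96. ] [ 0.6434 -0.0589  0.233 ] [ 0.6456 -0.0606  0.166 ]
push_stud 0.9 [255.3 133.9] [ 0.6694 -0.0592  0.2153] [ 0.6706 -0.0594  0.207 ]
```

View pics/w3.png

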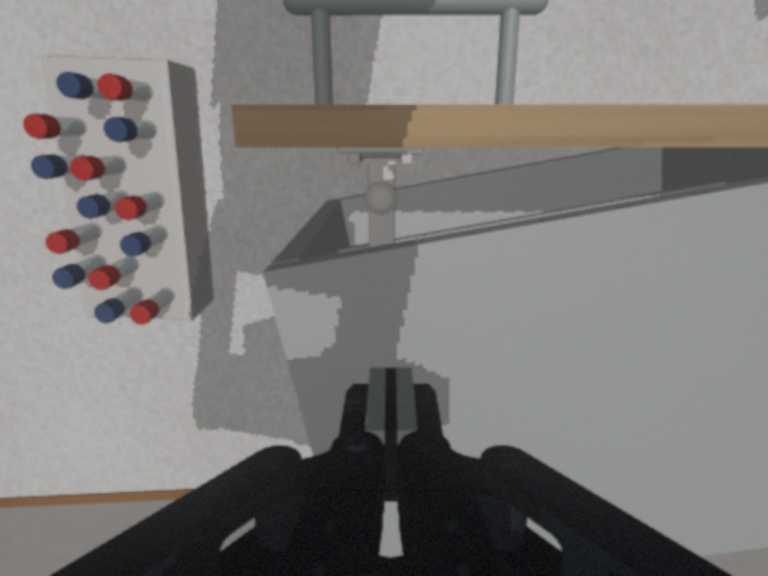

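The view shows the gap, with the stud's dome at (380,197), the hook below it, the door's inner edge at row 147 and the cupboard's front edge at about row 245.

Run:
```python
from h import *
d=np.load("w_d.npy");print(np.round(d[125:139,246:262:3],4))
p=(253.5,131.5);print("stud",atd("wrist",p,d))
for n,p,z in(("door in",(253.5,98.5),.23),("door in@hinge",(500,98.5),.23),("door in free",(158,98.5),.23),("front",(253.5,165),.23),("front far",(500,122),.23),("studz.213",(253.5,131.5),.213)):print(n,np.round(atz("wrist",p,z),4))
```

```text
[[0.2277 0.2267 0.227  0.226  0.2265 0.2264]
 [0.2288 0.2265 0.2262 0.227  0.2256 0.2288]
 [0.2283 0.2265 0.2248 0.2273 0.2251 0.2274]
 [0.2268 0.2263 0.2273 0.2267 0.2261 0.2275]
 [0.2266 0.2256 0.2266 0.2258 0.227  0.2273]
 [0.2277 0.2266 0.2258 0.2257 0.2272 0.227 ]
 [0.2279 0.2263 0.2275 0.2261 0.2259 0.2268]
 [0.2278 0.2271 0.2261 0.2272 0.2276 0.2266]
 [0.2277 0.2257 0.2262 0.2279 0.228  0.2291]
 [0.2293 0.2283 0.2275 0.2278 0.2286 0.2289]
 [0.2287 0.2284 0.2266 0.2265 0.2288 0.2274]
 [0.2287 0.2279 0.2278 0.2283 0.2284 0.2284]
 [0.2285 0.2289 0.2284 0.229  0.2275 0.2283]
 [0.2305 0.2293 0.2288 0.2294 0.2285 0.2305]]
stud [ 0.66760573 -0.06032241  0.2156319 ]
door in [ 0.6451 -0.0586  0.23  ]
door in@hinge [0.6537 0.0962 0.23  ]
door in free [ 0.6417 -0.1187  0.23  ]
front [ 0.6879 -0.0613  0.23  ]
front far [0.6684 0.0989 0.23  ]
studz.213 [ 0.668  -0.0604  0.213 ]
```

Request:
{"fn": "apply_moves", "kwargs": {"plan": "26 -2 0 0;53 -4 0 0;53 -4 25 0;53 -4 45 0;53 -4 58 0;53 -4 66 0;53 -4 72 0;53 -4 76 0;53 -4 76 0;53 -4 76 0"}}

```text
time: 9.63
position: [0.6677, -0.0601, 0.2249]
tcp_rot: [-180.0, 0.1, 176.8]
wrist_force: [-0.2, 0.5, -0.0]
finger_gap: 0.001
finger_force: 0.0
```

Request:
{"fn": "apply_moves", "kwargs": {"plan": "0 0 2 0;0 0 4 0;0 0 6 0;0 0 7 0;0 0 8 0;0 0 8 0;0 0 8 0"}}

```text
time: 10.22
position: [0.6672, -0.0601, 0.2162]
tcp_rot: [-180.0, -0.0, 176.7]
wrist_force: [-0.2, 0.5, 0.3]
finger_gap: 0.0
finger_force: 0.0
```

Request:
{"fn": "apply_moves", "kwargs": {"plan": "0 0 1 0;0 0 2 0;0 0 3 0;0 0 3 0;0 0 3 0"}}

```text
time: 10.63
position: [0.6672, -0.06, 0.2131]
tcp_rot: [180.0, -0.0, 176.7]
wrist_force: [0.6, 0.7, -0.1]
finger_gap: -0.004
finger_force: 0.0
```

Request:
{"fn": "apply_moves", "kwargs": {"plan": "0 0 1 0;0 0 2 0;0 0 2 0;0 0 2 0"}}

```text
time: 10.97
position: [0.6672, -0.06, 0.2112]
tcp_rot: [180.0, -0.0, 176.7]
wrist_force: [-0.0, 0.8, -0.9]
finger_gap: 0.001
finger_force: 0.0
```

Request:
{"fn": "apply_moves", "kwargs": {"plan": "0 0 1 0;0 0 2 0;0 0 2 0;0 0 2 0"}}

```text
time: 11.3
position: [0.6676, -0.0601, 0.2099]
tcp_rot: [-180.0, 0.1, 176.7]
wrist_force: [0.3, -0.3, 3.5]
finger_gap: 0.001
finger_force: 1.9
```

Request:
{"fn": "apply_moves", "kwargs": {"plan": "0 0 1 0;0 0 2 0;0 0 2 0;0 0 2 0"}}

```text
time: 11.63
position: [0.6679, -0.0601, 0.2082]
tcp_rot: [-180.0, 0.1, 176.7]
wrist_force: [-0.1, 0.7, 5.3]
finger_gap: 0.004
finger_force: 2.7
```

Request:
{"fn": "apply_moves", "kwargs": {"plan": "0 0 1 0;0 0 2 0;0 0 3 0;0 0 3 0;0 0 3 0"}}

```text
time: 12.05
position: [0.6682, -0.0602, 0.2059]
tcp_rot: [-180.0, 0.2, 176.8]
wrist_force: [0.4, 0.8, 8.0]
finger_gap: -0.001
finger_force: 4.1
```

Request:
{"fn": "apply_moves", "kwargs": {"plan": "0 0 0.5 0;0 0 1 0;0 0 1 0;0 0 1 0"}}

```text
time: 12.38
position: [0.6682, -0.0602, 0.2051]
tcp_rot: [-180.0, 0.2, 176.7]
wrist_force: [-0.1, 0.9, 9.0]
finger_gap: -0.002
finger_force: 4.5
```

Request:
{"fn": "apply_moves", "kwargs": {"plan": "1 -0.2 0 0.004;2 -0.3 0 0.008;3 -0.5 0 0.012;4 -0.6 0 0.017;4 -0.6 0 0.017"}}

```text
time: 12.8
position: [0.6643, -0.0606, 0.2052]
tcp_rot: [-180.0, 0.2, 175.8]
wrist_force: [-1.1, 0.3, 8.7]
finger_gap: -0.005
finger_force: 4.5
```

Request:
{"fn": "apply_moves", "kwargs": {"plan": "1.5 -0.2 0 0.006;3 -0.5 0 0.012;4.5 -0.7 0 0.018;6 -0.9 0 0.025;7.5 -1.1 0 0.031;9 -1.3 0 0.037;9 -1.3 0 0.037"}}

```text
time: 13.38
position: [0.6552, -0.0612, 0.2052]
tcp_rot: [-180.0, 0.2, 173.6]
wrist_force: [0.2, 1.0, 10.2]
finger_gap: -0.003
finger_force: 4.6
```

```bash
python3 th.py
```

```text
13.3833 [ 0.65517486 -0.0611849   0.20524261] [ 0.17571121  1.03160928 10.18363758]
top 0.62 [ 0.58802372 -0.04490512  0.206     ] r 0.23094604047266287 theta 0.15812887438908224
wrist 0.64 [ 0.57638877 -0.03733184  0.206     ] r 0.22659077101269373 theta 0.21575991124036986
```

Request:
{"fn": "apply_moves", "kwargs": {"plan": "1.5 -0.2 0 0.006;3 -0.5 0 0.012;4.5 -0.7 0 0.019;6 -0.9 0 0.025;7.5 -1.1 0 0.031;9 -1.3 0 0.037;10 -1.4 0 0.042;10 -1.4 0 0.042"}}

```text
time: 14.35
position: [0.6451, -0.0615, 0.2052]
tcp_rot: [-180.0, 0.2, 171.2]
wrist_force: [0.5, -0.1, 9.2]
finger_gap: 0.003
finger_force: 4.5
```

```bash
python3 th.py
```

```text
14.35 [ 0.64512506 -0.06149706  0.20519608] [ 0.48811204 -0.10940375  9.23368296]
top 0.89 [ 0.5738257 -0.0402965  0.206    ] r 0.23016517803398126 theta 0.2227963240985567
side 0.98 [ 0.5662915  -0.03343773  0.206     ] r 0.22597027400236006 theta 0.26351209497456907
wrist 0.84 [ 0.56733618 -0.0361432   0.206     ] r 0.22819033486487283 theta 0.25529422854965683
```

Request:
{"fn": "apply_moves", "kwargs": {"plan": "2 -0.3 0 0.008;4 -0.6 0 0.017;6 -0.9 0 0.025;8 -1.1 0 0.033;10 -1.4 0 0.042;12 -1.6 0 0.05;14 -1.9 0 0.058;16 -2.1 0 0.066;16 -2.1 0 0.066;16 -2.1 0 0.066"}}

```text
time: 15.48
position: [0.6289, -0.0611, 0.2052]
tcp_rot: [180.0, 0.2, 167.5]
wrist_force: [-0.2, 1.2, 9.3]
finger_gap: 0.003
finger_force: 4.6
```

```bash
python3 th.py
```

```text
15.4833 [ 0.62892964 -0.06109983  0.20515005] [-0.17268053  1.15238274  9.28296531]
top 0.57 [ 0.55473246 -0.03124226  0.206     ] r 0.22798983084101562 theta 0.3145846045401509
side 0.98 [ 0.556445   -0.02764169  0.206     ] r 0.2240096298818288 theta 0.3135478680084301
wrist 0.64 [ 0.55344038 -0.0294647   0.206     ] r 0.22683658879593002 theta 0.32281031605043525
```

Request:
{"fn": "apply_moves", "kwargs": {"plan": "0 0 -4 0;0 0 -10 0;0 0 -20 0;0 0 -38 0;0 30 -38 0;0 60 -38 0;0 60 -20 0;0 60 -8 0;0 60 0 0;0 60 0 0"}}

```text
time: 16.62
position: [0.6391, -0.0028, 0.2001]
tcp_rot: [-180.0, -0.3, 167.4]
wrist_force: [-0.9, 0.8, -0.4]
finger_gap: -0.002
finger_force: 0.0
```

```bash
python3 - <<'E'
import numpy as np
rows=[]
x=0
for x in (4,8,12):rows.append((x,0,0))
a,b=-15.,-180.
f=0
for df in (.03,.05,.06,.06,.06,.06,.06,.06,.06,.06,.06,.06,.05,.04,.03,.02):
    f+=df;c,s=np.cos(f),np.sin(f)
    # offset reduces from -27-? : after 12 mm approach
    rows.append((12+a*2*(c-1)-b*s,a*2*s+b*(c-1)+0,f))
print(";".join(f"{r[0]:.0f} {r[1]:.0f} 0 {r[2]:.2f}" for r in rows))
E
cat > th2.py <<'E'
E
python3 th.py
```

```text
4 0 0 0.00;8 0 0 0.00;12 0 0 0.00;17 -1 0 0.03;26 -2 0 0.08;37 -2 0 0.14;48 -2 0 0.20;59 -2 0 0.26;70 -0 0 0.32;81 2 0 0.38;92 4 0 0.44;102 8 0 0.50;112 12 0 0.56;122 16 0 0.62;132 21 0 0.68;140 26 0 0.73;146 30 0 0.77;150 33 0 0.80;153 35 0 0.82
16.6167 [ 0.63908385 -0.0027531   0.20006848] [-0.9342433   0.79193311 -0.4087515 ]
top 0.83 [ 0.5563041  -0.03048399  0.206     ] r 0.22669904613795588 theta 0.30941941904517045
side 0.93 [ 0.56000364 -0.03359448  0.206     ] r 0.22825920613770223 theta 0.28930864681181756
wrist 0.73 [ 0.55342459 -0.02940808  0.206     ] r 0.22679036901047966 theta 0.3229703963496451
```

Request:
{"fn": "apply_moves", "kwargs": {"plan": "4 0 0 0;8 0 0 0;12 0 0 0;17 -1 0 0.03;26 -2 0 0.08;37 -2 0 0.14;48 -2 0 0.2;59 -2 0 0.26;65 -1 0 0.29;65 -1 0 0.29"}}

```text
time: 17.75
position: [0.576, 0.0114, 0.2035]
tcp_rot: [180.0, -0.0, 150.8]
wrist_force: [-0.4, -0.7, 0.3]
finger_gap: -0.001
finger_force: 0.0
```

```bash
python3 th.py
```

```text
17.75 [0.57599777 0.01138719 0.20350336] [-0.38620488 -0.68153272  0.33049735]
top 0.62 [0.49293909 0.00312401 0.206     ] r 0.23034612230659807 theta 0.6241896659305347
side 0.75 [0.49815589 0.00407633 0.206     ] r 0.22629844485763653 theta 0.6091834165153177
wrist 0.94 [0.49082868 0.00942499 0.206     ] r 0.2269302508298016 theta 0.6491204678880467
```

Request:
{"fn": "apply_moves", "kwargs": {"plan": "9 -1 0 0.05;20 -2 0 0.11;31 -2 0 0.17;42 -1 0 0.23;53 0 0 0.29;63 2 0 0.35;74 4 0 0.41;84 7 0 0.47;90 9 0 0.51;96 11 0 0.54;100 13 0 0.56;102 14 0 0.57;102 14 0 0.57;102 14 0 0.57;102 14 0 0.57"}}

```text
time: 19.3
position: [0.4953, 0.0725, 0.2033]
tcp_rot: [180.0, 0.0, 118.2]
wrist_force: [0.4, -0.5, -0.1]
finger_gap: -0.001
finger_force: 0.0
```

```bash
python3 th.py
```

```text
19.3 [0.49528848 0.0724629  0.20330081] [ 0.35592521 -0.51926253 -0.12311411]
top 0.62 [0.42611407 0.10845197 0.206     ] r 0.2260098432094022 theta 1.177588176039811
side 0.55 [0.41974651 0.10985041 0.206     ] r 0.23163132372673279 theta 1.1920180384699912
wrist 0.68 [0.42363172 0.11414471 0.206     ] r 0.22664679286778913 theta 1.2048842113709923
```

The door is at about 1.19 rad. I'll back off the door and lift clear.

Request:
{"fn": "apply_moves", "kwargs": {"plan": "-5 0 0 0;-12 0 0 0;-18 0 0 0;-18 0 -20 0;-18 0 -50 0;-18 0 -90 0;-18 0 -130 0;-18 0 -150 0;-18 0 -150 0;-18 0 -150 0;-18 0 -150 0"}}

```text
time: 20.52
position: [0.5032, 0.0564, 0.352]
tcp_rot: [-179.9, -0.1, 118.2]
wrist_force: [0.6, 0.8, -0.0]
finger_gap: 0.002
finger_force: 0.0
```

```bash
python3 th.py
python3 - <<'E'
from h import *
im,d=env.capture("top");cv2.imwrite("pics/t2.png",im)
for n in("tube_rack","reagent_bottle","kit_box"):print(n,[np.round(atd("top",r["centre"],d),3) for r in env.pinpoint("top",n)[:1]])
E
```

```text
20.5167 [0.5031934  0.05642723 0.3520262 ] [ 0.60870172  0.81671377 -0.02735925]
top 0.95 [0.42561958 0.11150385 0.206     ] r 0.2255334017931534 theta 1.191118555494818
side 0.61 [0.42278843 0.11480995 0.206     ] r 0.22726212222866765 theta 1.2087632959929089
wrist 0.56 [0.42332383 0.11219844 0.206     ] r 0.22751382587014543 theta 1.1970919390402184
tube_rack [array([ 0.665, -0.26 ,  0.057])]
reagent_bottle [array([0.658, 0.277, 0.091])]
kit_box [array([0.476, 0.304, 0.052])]
```

View pics/t2.png

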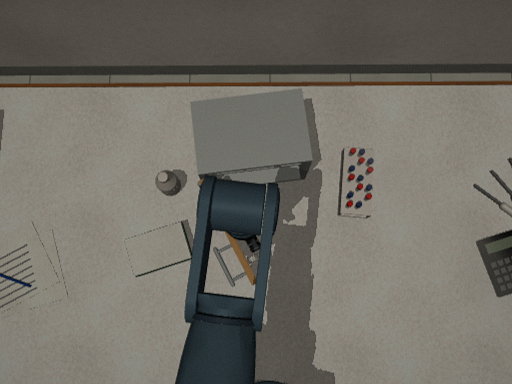

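The top view shows the door wide open, edge at (240,255) and handle at (228,265). The loose objects haven't moved and the arm is clear above.

```bash
python3 -c "
from bench import env
print(env.hand_in())"
```

```text
the job is handed in; nothing more can be done
None
```

The job is handed in, with no verdict returned: by the cameras the door stands open at about 1.19 rad (68°), the rack, bottle and box haven't moved, and the arm is clear; the wrist force briefly reached about 20 N (18 N in x) while pulling against the catch, so the latch came close to its 20 N limit.

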